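# Feed the clamp bar through the guard window of the marking unit and hold it

### The arm

A 7-joint arm with a two-finger parallel gripper is mounted at the origin on a cart in front of the work surface, level with it; the furniture and walls round the work are solid. World frame = base frame: x ahead of the robot, y to its left, z up, the work surface at z = 0. Lengths are in m, angles in rad, forces in N, time in s.
With the tool pointing down it reaches from about 0.4 to 0.85 m from the base axis. Payload 10.4 kg.
Tool frame: the origin (TCP) lies midway between the tips of the shut fingers; the grasp point (between the pads) lies 19 mm behind it; z points along the fingers, y is the line along which they close (so a half turn about z gives the same grasp; the last joint's range is limited). The gripper opens to 87 mm and grips with 3 to 60 N. Pads are 19 mm wide; open, the fingers measure 117 mm over their backs; the gripper's body (75 mm by 190 mm) begins 51 mm behind the grasp point.
Start: joints at [1.12, 0.332, -0.065, 1.46, 0.022, 1.35, -0.088], TCP at [0.259, -0.569, 0.223] pointing down, gripper open.
Joint ranges: [-2.6, 2.6], [-0.5, 2.12], [-1.47, 1.34], [0.16, 2.42], [-1.27, 4.41], [0.06, 2.06], [-2.6, 2.6]. Speed limits (rad/s): [2.22, 2.22, 2.79, 2.79, 3.14, 3.14, 3.14].

### API

Orientations are given as a unit quaternion [x, y, z, w].
In Python, from bench import sensors, eyes, order gives the robot as it stands.
- The arm moves only by the tool arm_command, never from a script. Its argument "steps" is a list of rows, each an object with "rot": the turn, a rotation vector about the world's x, y, z in degrees, a list of three; "slide": the shift along the world's x, y, z in m, a list of three; "grip": the opening, from 0 (shut) to 1 (fully open). A call has exactly 8 rows; each row shifts and turns the commanded pose from where the row before left it; what a row does not reach is not made up. A row lasts 1/8 s, in which the tool goes at most 62.5 mm and 10.7 degrees, less where a joint would pass 70% of its speed; a pose out of reach is approached as far as the arm can. A call with a gripper value outside its range is refused whole. The fingers move at their own pace and stop on an object; "newtons" is the grip in N (left out, the last holds). Time passes only in rows, so rows that do not move let the fingers close, or fill a call up. It gives the time, the measured TCP pose, the force, the opening and the grip force at its end, in the units of the state.
- sensors.read_state(): the state, without advancing time (a new reading comes with each control period).
- eyes.camera(name): name is "scene" or "top" or "wrist"; returns a dict with "pixels" (400x640x3 uint8, red, green, blue), "intrinsics" (3x3 intrinsics, pixels), "pose" (4x4, takes a point from camera to world coordinates). Camera axes: x right, y down, z forward; pixel columns grow to the right and rows downward; lengths in m; the calibration is good to about 2 mm. A picture is of the moment at which its call begins. There is no depth.
- order.close_job(): hands the job in; it is judged then, once.
Trained networks look in a picture, given as the dict that the camera call returned (one of the last four; its "shot" number tells which), for a name from the list of things; names that differ only in an ending like _2 or _b are one class to them, and where a whole thing is asked for, a point or a joint stands for the part that bears it (a point fixed in the world has none). Each returns a list of dicts, best first, with "conf" (0 to 1); they miss things now and then, are a little off and sometimes report something else, mostly with a low value. They report only what shows in the picture. A call takes as long as a camera call. They do not tell look-alikes from the thing itself.
- eyes.look_for(name, picture): "bbox" ([left, top, right, bottom] in pixels, round what is visible of it).
The state is a dict: "time": time; "joint_positions": joint angles; "joint_vel": joint speeds; "joint_torque": joint torques, N m; "ee_pos": TCP position; "eef_rot": TCP orientation; "ft_force": force on the tool from outside, world axes, zero at the start; "torque": the same for the moment, N m; "width": finger opening in m; "grip_force": force on a finger pad.
Only numpy, scipy, OpenCV 4.12 (cv2) and the standard library are available. Lean on these libraries where they do the work, as an engineer would, in place of code of your own. Each camera call takes 0.05 s, during which the arm holds its last target. There are 200 camera calls.

### The job

Get the mould's steel clamp bar marked: lay it lengthwise on the narrow feed rail of the bench marking unit, in front of the guard window, and let go of it. Then take it again by its rear end, slide it straight in through the window until the spring plunger behind it is pushed fully in, and finish still gripping the bar and holding the plunger in, because it springs back otherwise. Leave the file, the caliper, the strap clamp and the mould insert lying where they are.

Things in the scene. Friction and masses are not known exactly. Their poses are not given: they have to be found in the camera images.
- mould_bar: Clamp bar: grey steel channel bar 116 mm long, 26 wide, 16 high, 0.2 to 0.4 kg; two pins (5 mm thick) stand on its top 9 mm either side of its middle, up to 26 mm. Ends alike: either may go in first. Origin: centre of its underside; y along its length, z up. Starts flat on the table at the left, in front of the vice, up to 75 degrees either way from pointing straight ahead.
- marking_unit: Bench marking unit, fixed: grey box 130 mm wide; front guard 90 mm high, clear panes behind it, rear housing 125 mm high (knob to 139); dark bed 150 mm wide, to x = 132 mm. Origin: on the table (z = 0) under the centre of the guard's front face; x is the feed direction, through the window away from the robot (within 0.3 rad of straight ahead), y left, z up.
- rail_end (a point): Near end of the feed rail, on its top centre line, 40 mm above the table. The rail is level, steel, 16 mm wide, 12 thick, and runs 95 mm from here straight to the guard. The bar overhangs it on both sides; it balances if its middle lies over the rail. Below are two 12 mm posts and a bed tongue 44 mm wide and 12 high, ending 11 mm nearer the robot than the rail. Axes as the unit's.
- window (a point): Centre of the guard window, on the guard's front face, 48 mm above the table; axes as the unit's. The window is 28 mm wide and 18 high (z 39 to 57 mm) in a 6 mm sheet: the bar, sliding on the rail, has 2 mm clearance each way (1 mm a side). Lips flared at 45 degrees at its sides and top stand 5 mm out of the guard's face. The bar's pins stay outside.
- plunger (a joint): Travel of the spring plunger, m: 0 free, 0.010 fully in (stop). A brass disc, 16 mm wide, on the window's centre line; free, its face is 28 mm behind the guard's front face, fully in 38 mm (the bar's middle is then 20 mm in front of that face). The spring resists with about 2 N at first, 7 N fully in, and pushes the bar back when it is let go.
- file: Bystander: flat file with a wooden handle, 245 x 24 x 24 mm, lying on the table in front of the unit. Origin: middle of its underside; length along y.
- caliper: Bystander: steel caliper, 210 x 72 x 10 mm, lying on the black mat at the right. Origin: middle of its underside; length along y.
- strap_clamp: Bystander: dark forged strap clamp with a slot in its top, 100 x 30 x 16 mm, no pins, lying left of the unit. Origin: middle of its underside; length along y.
- mould_insert_1: Bystander: light steel mould insert, 62 x 34 x 18 mm, lying on the black mat right of the unit, the nearer one to it of two. Origin: middle of its underside; length along y.
There are look-alikes about, which are no part of the job. Several things have the shape of the mould_bar; the one meant has the colours described above.

How it is judged:
By the outcome, as a careful person would: the job done as asked, in the order asked, and still so for the second after the job is handed in, while the arm keeps its last pose, push and grip.
It also fails if it takes over 64 s, if anything falls off the work surface, if the arm or the gripper's body presses on something with over 40 N, if the wrist force passes 120 N, or if a joint passes its speed limit or range.

## Working session

There is one attempt and no reset: what is moved stays moved. The work goes in short steps, Python scripts to look and compute and a tool call to move; the robot and the scene stay as the last step left them, time stands still between calls to the robot, and variables do not carry over. Pictures are saved under pics/ and viewed, at most 10 in all, crops included, and the job is handed in when it is done.

Besides the shell and the picture viewer there is one more tool, called after ">>>" by a JSON object that holds its "method" and its "body", one argument or row to a line. arm_command: Moves the arm, as the interface text tells. Its arguments: {"type":"object","properties":{"steps":{"type":"array","items":{"type":"object","properties":{"rot":{"type":"array","items":{"type":"number"}},"slide":{"type":"array","items":{"type":"number"}},"grip":{"type":"number"}}}},"newtons":{"type":"number"}},"required":["steps"]}

```bash
mkdir -p pics; cat > h.py <<'E'
import numpy as np, cv2, pickle
from bench import sensors, eyes, order
def shot(name, tag):
    p=eyes.camera(name); cv2.imwrite(f'pics/{tag}.png',p['pixels'][:,:,::-1]); pickle.dump({k:p[k] for k in('pixels','intrinsics','pose')},open(f'pics/{tag}.pkl','wb')); return p
def world(p,uv,z):
    K=np.array(p['intrinsics']);T=np.array(p['pose'])
    d=T[:3,:3]@np.linalg.solve(K,[uv[0],uv[1],1.]); o=T[:3,3]
    return o+d*(z-o[2])/d[2]
def pix(p,X):
    K=np.array(p['intrinsics']);T=np.array(p['pose'])
    c=T[:3,:3].T@(np.array(X)-T[:3,3]); q=K@c; return q[:2]/q[2]
def load(tag): return pickle.load(open(f'pics/{tag}.pkl','rb'))
E
python3 - <<'E'
from h import *
s=sensors.read_state(); print(s)
for n in('top','scene'):
    p=shot(n,n+'0'); print(n,np.round(p['pose'],3).tolist(),p['intrinsics'])
    for t in('mould_bar','marking_unit','file','strap_clamp'):
        for r in eyes.look_for(t,p)[:4]: print(t,np.round(r['bbox']),r['conf'])
E
```

```text
{'time': 0.0, 'joint_positions': array([ 1.12038919,  0.33288791, -0.06469956,  1.4609606 ,  0.02157518,
        1.34990195, -0.0885249 ]), 'joint_vel': array([ 0.00015001,  0.00116528,  0.00043749,  0.00134037, -0.00155673,
        0.00027518, -0.00035001]), 'joint_torque': array([-9.06305081e-05, -6.23254037e+01,  2.46494956e-02, -3.89892089e+01,
       -6.12396165e-02,  3.97563726e-02,  1.88801864e-04]), 'ee_pos': array([ 0.25913357, -0.5683096 ,  0.22173471]), 'eef_rot': array([ 9.77210461e-01,  2.12271475e-01, -1.76993662e-04, -7.10014038e-04]), 'ft_force': array([0.03064459, 0.62532702, 0.39640822]), 'torque': array([ 0.07224695, -0.00721173, -0.04176381]), 'grip_force': 0.0, 'width': 0.08712222003001602}
top [[-0.005, -0.982, 0.189, 0.338], [-1.0, 0.002, -0.014, 0.047], [0.014, -0.189, -0.982, 1.255], [0.0, 0.0, 0.0, 1.0]] [[461.23066767   0.         318.03278779]
 [  0.         461.23066767 200.950346  ]
 [  0.           0.           1.        ]]
mould_bar [190. 212. 222. 249.] 0.97
mould_bar [259. 184. 279. 223.] 0.6
marking_unit [296. 116. 351. 217.] 0.81
file [270. 239. 362. 263.] 0.7
strap_clamp [209. 163. 235. 196.] 0.8
strap_clamp [296. 115. 350. 214.] 0.54
scene [[-0.993, -0.081, 0.088, 0.456], [-0.119, 0.771, -0.626, 0.755], [-0.017, -0.632, -0.775, 0.938], [0.0, 0.0, 0.0, 1.0]] [[462.94079706   0.         319.4954024 ]
 [  0.         462.94079706 197.05613975]
 [  0.           0.           1.        ]]
mould_bar [310. 296. 358. 342.] 0.72
mould_bar [284. 237. 334. 258.] 0.69
marking_unit [222. 149. 326. 222.] 0.55
file [355. 179. 380. 255.] 0.65
strap_clamp [250. 285. 289. 314.] 0.78
```

```bash
python3 - <<'E'
from h import *
p=cv2.imread('pics/top0.png'); c=p[100:280,150:390]; cv2.imwrite('pics/top0c.png',cv2.resize(c,(800,600),interpolation=cv2.INTER_CUBIC))
p=cv2.imread('pics/scene0.png'); c=p[140:350,200:440]; cv2.imwrite('pics/scene0c.png',cv2.resize(c,(686,600),interpolation=cv2.INTER_CUBIC))
E
```

```text
(no output)
```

View pics/top0c.png

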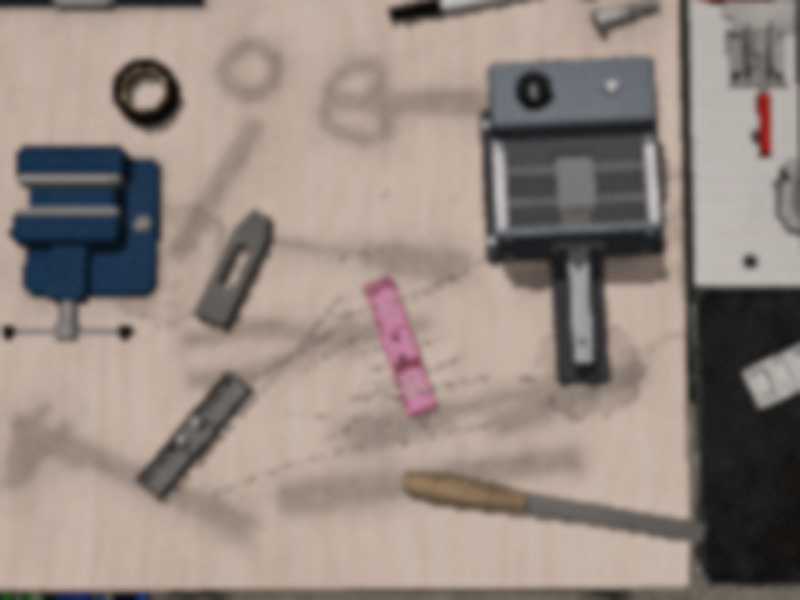

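View pics/scene0c.png

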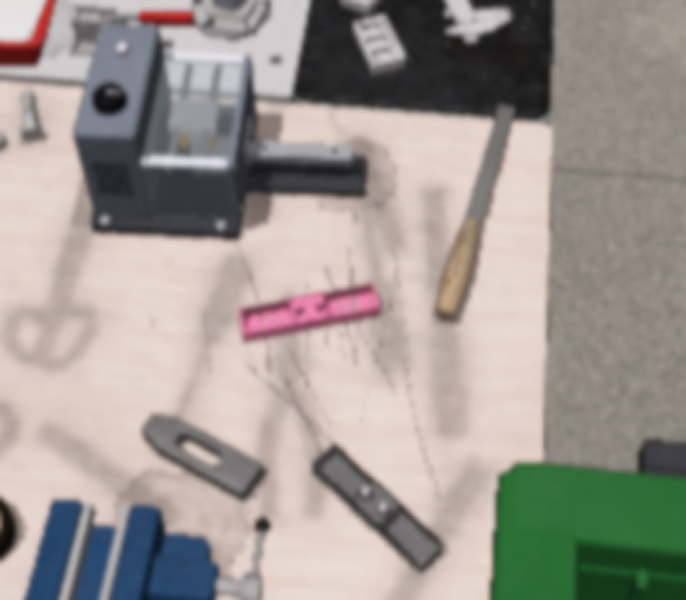

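In the top crop there are three candidates. The grey pinned channel bar at crop (195,436), full (208,231), lies in front of the vice. The pink one at (400,346), full (270,204), has the wrong colour. The slotted forged clamp at (235,270) has no pins and is the strap clamp. The grey one with two pins is the mould_bar, and the scene crop confirms it at (378,508).

```bash
python3 - <<'E'
from h import *
from scipy.spatial.transform import Rotation as R
p=load('top0'); im=p['pixels'][:,:,::-1].copy()
hsv=cv2.cvtColor(im,cv2.COLOR_BGR2HSV)
m=np.zeros(im.shape[:2],np.uint8); m[205:256,184:228]=1
k=((hsv[:,:,2]<135)&(hsv[:,:,1]<60)).astype(np.uint8)*m
n,l,st,c=cv2.connectedComponentsWithStats(k); i=1+np.argmax(st[1:,4]); print(st[i],c[i])
pts=np.argwhere(l==i)[:,::-1]; W=np.array([world(p,u,.014)[:2] for u in pts]); r=cv2.minAreaRect((W*1000).astype(np.float32)); print('bar',r, cv2.boxPoints(r).tolist())
# rail: from crop px/scale 3.333
f=lambda x,y,z: np.round(world(p,(150+x/3.3333,100+y/3.3333),z),4)
print('rail near',f(583,362,.04),'rail far',f(577,255,.04)); print('guard front-top ends',f(490,257,.09),f(661,250,.09)); print('tongue',f(559,381,.012),f(607,381,.012))
print('file',f(405,483,.012),f(525,500,.012),f(698,532,.006)); print('pink',f(378,285,.016),f(420,408,.016)); print('strap',f(260,215,.016),f(215,322,.016))
for a in [(265,-.569)]:pass
s=sensors.read_state(); print(R.from_quat(s['eef_rot']).as_matrix().round(3).tolist())
w=shot('wrist','w0'); T=np.array(w['pose']); M=np.eye(4);M[:3,:3]=R.from_quat(s['eef_rot']).as_matrix();M[:3,3]=s['ee_pos']
print('cam in tcp',np.round(np.linalg.inv(M)@T,3).tolist(), w['intrinsics'][0])
E
```

```text
[190 211  36  40 522] [208.1302682  230.50574713]
bar ((496.86834716796875, 324.2845458984375), (36.09529495239258, 119.29507446289062), 51.463096618652344) [[438.96759033203125, 347.3290710449219], [532.2810668945312, 273.0060119628906], [554.7691040039062, 301.2400207519531], [461.45562744140625, 375.5630798339844]]
rail near [0.5507 0.0109 0.04  ] rail far [0.6391 0.0152 0.04  ]
guard front-top ends [0.6252 0.0843 0.09  ] [ 0.6306 -0.0492  0.09  ]
tongue [0.5399 0.0299 0.012 ] [ 0.5398 -0.0094  0.012 ]
file [0.4568 0.1546 0.012 ] [0.4427 0.0578 0.012 ] [ 0.4169 -0.082   0.006 ]
pink [0.6198 0.1789 0.016 ] [0.5173 0.143  0.016 ]
strap [0.6796 0.2779 0.016 ] [0.5889 0.3118 0.016 ]
[[0.91, 0.415, -0.0], [0.415, -0.91, 0.0], [-0.0, -0.0, -1.0]]
cam in tcp [[0.0, -0.959, -0.282, 0.078], [1.0, 0.0, -0.0, -0.0], [0.0, -0.282, 0.959, -0.162], [0.0, 0.0, 0.0, 1.0]] [295.61783557   0.         320.91294413]
```

>>> {"method": "arm_command", "body": {
  "steps": [
    {"rot": [0, 0, 9.875], "slide": [0.017, 0.0366, 0], "grip": 1},
    {"rot": [0, 0, 9.875], "slide": [0.017, 0.0366, 0], "grip": 1},
    {"rot": [0, 0, 9.875], "slide": [0.017, 0.0366, 0], "grip": 1},
    {"rot": [0, 0, 9.875], "slide": [0.017, 0.0366, 0], "grip": 1},
    {"rot": [0, 0, 9.875], "slide": [0.017, 0.0366, 0], "grip": 1},
    {"rot": [0, 0, 9.875], "slide": [0.017, 0.0366, 0], "grip": 1},
    {"rot": [0, 0, 9.875], "slide": [0.017, 0.0366, 0], "grip": 1},
    {"rot": [0, 0, 9.875], "slide": [0.017, 0.0366, 0], "grip": 1}
  ]
}}

```text
time: 1.55
ee_pos: [0.3958, -0.2747, 0.2228]
eef_rot: [0.617, 0.787, -0.0, 0.0]
ft_force: [0.7, 0.3, 0.4]
width: 0.0869
grip_force: 0.0
```

>>> {"method": "arm_command", "body": {
  "steps": [
    {"rot": [0, 0, 9.875], "slide": [0.017, 0.0366, 0], "grip": 1},
    {"rot": [0, 0, 9.875], "slide": [0.017, 0.0366, 0], "grip": 1},
    {"rot": [0, 0, 9.875], "slide": [0.017, 0.0366, 0], "grip": 1},
    {"rot": [0, 0, 9.875], "slide": [0.017, 0.0366, 0], "grip": 1},
    {"rot": [0, 0, 9.875], "slide": [0.017, 0.0366, 0], "grip": 1},
    {"rot": [0, 0, 9.875], "slide": [0.017, 0.0366, 0], "grip": 1},
    {"rot": [0, 0, 9.875], "slide": [0.017, 0.0366, 0], "grip": 1},
    {"rot": [0, 0, 9.875], "slide": [0.017, 0.0366, 0], "grip": 1}
  ]
}}

```text
time: 2.55
ee_pos: [0.5318, 0.018, 0.2228]
eef_rot: [-0.025, 1.0, -0.0, 0.0]
ft_force: [0.5, -0.3, 0.5]
width: 0.087
grip_force: 0.0
```

```bash
python3 - <<'E'
from h import *
from scipy.spatial.transform import Rotation as R
p=shot('wrist','w1'); s=sensors.read_state(); print(s['ee_pos'],R.from_quat(s['eef_rot']).as_matrix().round(4).tolist(),s['joint_positions'],s['time'])
for X in [(.5507,.011,.04),(.6457,.0152,.04),(.6457,.0152,.057)]: print(pix(p,X))
c=p['pixels'][100:400,170:490,::-1]; cv2.imwrite('pics/w1c.png',cv2.resize(c,(640,600),interpolation=cv2.INTER_CUBIC))
E
```

```text
[0.53279904 0.02376055 0.22293502] [[-0.998, -0.0633, 0.0016], [-0.0633, 0.998, 0.0027], [-0.0018, 0.0026, -1.0]] [ 0.54474333  0.20154363 -0.75606658  1.67236442  0.13975877  1.32187707
  1.3986628 ] 2.6
[313.86489856 189.69988669]
[313.99467689 260.06340999]
[313.69537669 266.84533525]
```

View pics/w1c.png

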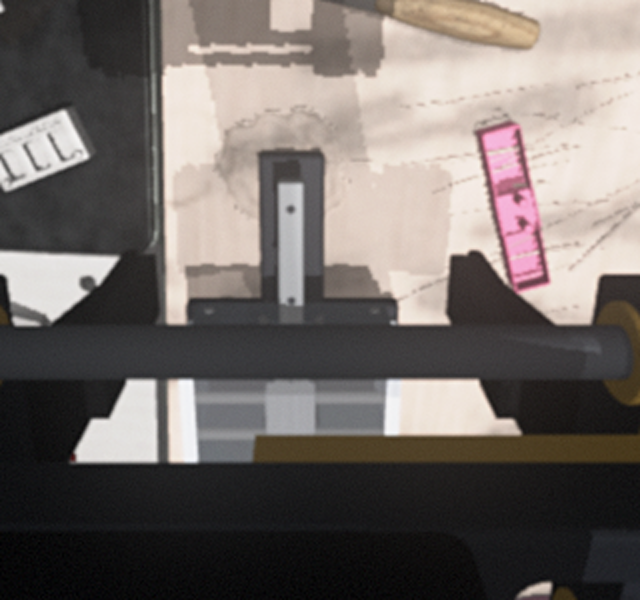

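The wrist picture shows the rail at crop (278–304, 182–318). Its near end, full (315,191), is within about 2 px of the top-camera prediction. The guard's front edge is at crop row 300, and the pink look-alike is at the right. Next I'll fit the rail precisely.

```bash
python3 - <<'E'
from h import *
from scipy.spatial.transform import Rotation as R
p=shot('wrist','w2'); s=sensors.read_state(); print(s['ee_pos'],R.from_quat(s['eef_rot']).as_euler('xyz',True))
g=cv2.cvtColor(p['pixels'],cv2.COLOR_RGB2GRAY).astype(float)
def subedge(a,thr): # crossing
    i=np.where((a[:-1]-thr)*(a[1:]-thr)<0)[0]; return [j+(thr-a[j])/(a[j+1]-a[j]) for j in i]
L=[];Rr=[]
for v in range(196,246,3):
    row=g[v,295:335]; 
    e=subedge(row,110); e=[295+x for x in e]
    print(v,np.round(e,2)) if v%9==0 else 0
    if len(e)>=2:
        pr=[(a,b) for a,b in zip(e,e[1:]) if 10<b-a<18]
        if pr: L.append(world(p,(pr[0][0],v),.04)); Rr.append(world(p,(pr[0][1],v),.04))
L=np.array(L);Rr=np.array(Rr); C=(L+Rr)/2; q=np.polyfit(C[:,0],C[:,1],1)
print('width',np.abs(L-Rr)[:,1].mean(),'line y=',q,'yaw',np.degrees(np.arctan(q[0])),'y@.55',np.polyval(q,.55),'y@.645',np.polyval(q,.645), np.std(C[:,1]-np.polyval(q,C[:,0])))
col=g[180:205,313:318].mean(1); print(col.round()); e=subedge(col,110); print('near end',[world(p,(315.5,180+x),.04)[:2].round(4).tolist() for x in e])
b=cv2.cvtColor(load('top0')['pixels'],cv2.COLOR_RGB2GRAY)
E
```

```text
[0.5320509  0.02169081 0.22278584] [ 1.79861365e+02  4.95906406e-02 -1.76897364e+02]
width 0.016408291553729085 line y= [ 0.04705302 -0.01333169] yaw 2.693952790156966 y@.55 0.012547472007283155 y@.645 0.017017509378199368 0.00012616625361062806
[ 84.  81.  80.  81.  80.  81.  81.  81.  85. 101. 136. 161. 164. 164.
 164. 164. 164. 162. 162. 162. 162. 162. 161. 160. 162.]
near end [[0.5514, 0.0195]]
```

>>> {"method": "arm_command", "body": {
  "steps": [
    {"rot": [0, 0, -5.2], "slide": [-0.0044, 0.0378, -0.008], "grip": 1},
    {"rot": [0, 0, -5.2], "slide": [-0.0044, 0.0378, -0.008], "grip": 1},
    {"rot": [0, 0, -5.2], "slide": [-0.0044, 0.0378, -0.008], "grip": 1},
    {"rot": [0, 0, -5.2], "slide": [-0.0044, 0.0378, -0.008], "grip": 1},
    {"rot": [0, 0, -5.2], "slide": [-0.0044, 0.0378, -0.008], "grip": 1},
    {"rot": [0, 0, -5.2], "slide": [-0.0044, 0.0378, -0.008], "grip": 1},
    {"rot": [0, 0, -5.2], "slide": [-0.0044, 0.0378, -0.008], "grip": 1},
    {"rot": [0, 0, -5.2], "slide": [-0.0044, 0.0378, -0.008], "grip": 1}
  ]
}}

```text
time: 3.65
ee_pos: [0.4964, 0.3196, 0.1583]
eef_rot: [0.337, 0.941, -0.0, 0.0]
ft_force: [0.2, 0.4, 0.7]
width: 0.0868
grip_force: 0.0
```

```bash
python3 - <<'E'
from h import *
from scipy.spatial.transform import Rotation as R
for i in range(4): p=shot('wrist','w3')
s=sensors.read_state(); print(s['time'],s['ee_pos'],R.from_quat(s['eef_rot']).as_euler('xyz',True))
a,b=load('top0'),load('scene0')
P=lambda c:np.array(c['intrinsics'])@np.linalg.inv(np.array(c['pose']))[:3]
for u,v in [((188.4,199.6),(291.7,323.7))]:
    X=cv2.triangulatePoints(P(a),P(b),np.array(u),np.array(v)).ravel(); print('handle end',X[:3]/X[3])
print('at z .02/.05',world(a,(188.4,199.6),.02),world(a,(188.4,199.6),.05))
print(eyes.look_for('mould_bar',p))
print(pix(p,(.497,.324,.016)))
c=p['pixels'][0:300,120:520,::-1]; cv2.imwrite('pics/w3c.png',cv2.resize(c,(800,600),interpolation=cv2.INTER_CUBIC))
E
```

```text
3.85 [0.49599778 0.31914281 0.15836521] [-1.79969272e+02 -7.83368909e-04  1.40955157e+02]
handle end [0.57395695 0.37279897 0.05146006]
at z .02/.05 [0.57991289 0.38132848 0.02      ] [0.57402685 0.37320234 0.05      ]
[{'bbox': [226.0, 291.0, 301.2, 330.1], 'conf': 0.76}, {'bbox': [312.8, 124.1, 342.0, 233.8], 'conf': 0.59}]
[324.03045473 183.33285285]
```

View pics/w3c.png

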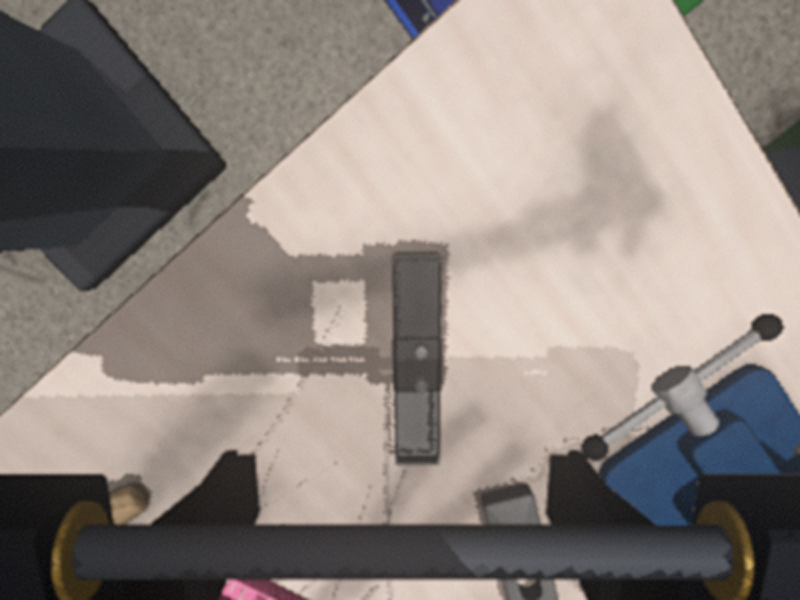

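The handle end of the vice, crop (595,448), stands at z≈51 mm, below the body's 73 mm at grasp. The mould bar is at crop x 394–441, y 252–463, grey with two pins.

```bash
python3 - <<'E'
from h import *
p=load('w3'); f=lambda x,y,z=.016: world(p,(120+x/2,y/2),z)
A=[f(394,253),f(441,253),f(438,458),f(397,458)]
print(np.round(A,4).tolist()); A=np.array(A)[:,:2]
c=A.mean(0); d=(A[0]+A[1]-A[2]-A[3])/2; print('centre',c,'len',np.linalg.norm(d),'yaw',np.degrees(np.arctan2(d[1],d[0])),'w',np.linalg.norm(A[0]-A[1]),np.linalg.norm(A[2]-A[3]))
print('pins mid',f(421,352,.026),f(421,387,.026))
E
```

```text
[[0.4467, 0.3554, 0.016], [0.4615, 0.3738, 0.016], [0.5482, 0.3042, 0.016], [0.5339, 0.2865, 0.016]]
centre [0.49757451 0.32994309] len 0.11117327269000171 yaw 141.46349586762335 w 0.023611978153194702 0.022768135794030548
pins mid [0.49309648 0.3354578  0.026     ] [0.50763779 0.32391554 0.026     ]
```

>>> {"method": "arm_command", "body": {
  "steps": [
    {"rot": [0, 0, 0.25], "slide": [0.00125, 0.0054, -0.018], "grip": 0.75},
    {"rot": [0, 0, 0.25], "slide": [0.00125, 0.0053, -0.018], "grip": 0.75},
    {"slide": [0, 0, -0.018], "grip": 0.75},
    {"slide": [0, 0, -0.018], "grip": 0.75},
    {"slide": [0, 0, -0.018], "grip": 0.75},
    {"slide": [0, 0, -0.018], "grip": 0.75},
    {"slide": [0, 0, -0.018], "grip": 0.75},
    {"slide": [0, 0, -0.014], "grip": 0.75}
  ],
  "newtons": 30
}}

```text
schema error: expected keys rot, slide, grip
```

>>> {"method": "arm_command", "body": {
  "steps": [
    {"slide": [0, 0, -0.006], "grip": 0.75},
    {"slide": [0, 0, -0.007], "grip": 0.75},
    {"slide": [0, 0, 0], "grip": 0.75},
    {"slide": [0, 0, 0], "grip": 0.1},
    {"slide": [0, 0, 0], "grip": 0.1},
    {"slide": [0, 0, 0], "grip": 0.1},
    {"slide": [0, 0, 0], "grip": 0.1},
    {"slide": [0, 0, 0], "grip": 0.1}
  ]
}}

```text
schema error: expected keys rot, slide, grip
```

>>> {"method": "arm_command", "body": {
  "steps": [
    {"rot": [0, 0, 0.25], "slide": [0.00125, 0.0054, -0.018], "grip": 0.75},
    {"rot": [0, 0, 0.25], "slide": [0.00125, 0.0053, -0.018], "grip": 0.75},
    {"rot": [0, 0, 0], "slide": [0, 0, -0.018], "grip": 0.75},
    {"rot": [0, 0, 0], "slide": [0, 0, -0.018], "grip": 0.75},
    {"rot": [0, 0, 0], "slide": [0, 0, -0.018], "grip": 0.75},
    {"rot": [0, 0, 0], "slide": [0, 0, -0.018], "grip": 0.75},
    {"rot": [0, 0, 0], "slide": [0, 0, -0.018], "grip": 0.75},
    {"rot": [0, 0, 0], "slide": [0, 0, -0.014], "grip": 0.75}
  ],
  "newtons": 30
}}

```text
time: 4.9
ee_pos: [0.4985, 0.3299, 0.0173]
eef_rot: [0.33, 0.944, -0.0, -0.0]
ft_force: [0.7, -0.4, 0.4]
width: 0.0655
grip_force: 0.0
```

>>> {"method": "arm_command", "body": {
  "steps": [
    {"rot": [0, 0, 0], "slide": [0, 0, -0.006], "grip": 0.75},
    {"rot": [0, 0, 0], "slide": [0, 0, -0.007], "grip": 0.75},
    {"rot": [0, 0, 0], "slide": [0, 0, 0], "grip": 0.75},
    {"rot": [0, 0, 0], "slide": [0, 0, 0], "grip": 0.1},
    {"rot": [0, 0, 0], "slide": [0, 0, 0], "grip": 0.1},
    {"rot": [0, 0, 0], "slide": [0, 0, 0], "grip": 0.1},
    {"rot": [0, 0, 0], "slide": [0, 0, 0], "grip": 0.1},
    {"rot": [0, 0, 0], "slide": [0, 0, 0], "grip": 0.1}
  ]
}}

```text
time: 5.9
ee_pos: [0.4985, 0.3299, 0.0056]
eef_rot: [0.33, 0.944, -0.0, -0.0]
ft_force: [-0.7, -0.4, 1.4]
width: 0.0259
grip_force: 30.0
```

>>> {"method": "arm_command", "body": {
  "steps": [
    {"rot": [0, 0, 0], "slide": [0, 0, 0.03], "grip": 0.1},
    {"rot": [0, 0, 0], "slide": [0, 0, 0.04], "grip": 0.1},
    {"rot": [0, 0, 3.2], "slide": [0.006, -0.024, 0.03], "grip": 0.1},
    {"rot": [0, 0, 3.2], "slide": [0.006, -0.024, 0], "grip": 0.1},
    {"rot": [0, 0, 3.2], "slide": [0.006, -0.024, 0], "grip": 0.1},
    {"rot": [0, 0, 3.2], "slide": [0.006, -0.024, 0], "grip": 0.1},
    {"rot": [0, 0, 3.2], "slide": [0.006, -0.024, 0], "grip": 0.1},
    {"rot": [0, 0, 3.2], "slide": [0.006, -0.024, 0], "grip": 0.1}
  ]
}}

```text
time: 6.9
ee_pos: [0.5344, 0.185, 0.1052]
eef_rot: [0.167, 0.986, -0.0, -0.0]
ft_force: [1.1, -1.1, -2.1]
width: 0.0257
grip_force: 30.0
```

>>> {"method": "arm_command", "body": {
  "steps": [
    {"rot": [0, 0, 3.2], "slide": [0.006, -0.024, 0], "grip": 0.1},
    {"rot": [0, 0, 3.2], "slide": [0.006, -0.024, 0], "grip": 0.1},
    {"rot": [0, 0, 3.2], "slide": [0.006, -0.024, 0], "grip": 0.1},
    {"rot": [0, 0, 3.2], "slide": [0.006, -0.024, 0], "grip": 0.1},
    {"rot": [0, 0, 3.2], "slide": [0.006, -0.024, 0], "grip": 0.1},
    {"rot": [0, 0, 3.2], "slide": [0.006, -0.024, 0], "grip": 0.1},
    {"rot": [0, 0, 2.8], "slide": [0.004, -0.028, -0.01], "grip": 0.1},
    {"rot": [0, 0, 0], "slide": [0, 0, 0], "grip": 0.1}
  ]
}}

```text
time: 7.9
ee_pos: [0.5741, 0.0108, 0.0942]
eef_rot: [-0.021, 1.0, -0.0, -0.001]
ft_force: [-0.2, 0.8, -2.5]
width: 0.0256
grip_force: 30.0
```

```bash
python3 - <<'E'
from h import *
from scipy.spatial.transform import Rotation as R
for i in range(3): p=shot('wrist','w4')
s=sensors.read_state(); print(s['time'],s['ee_pos'],R.from_quat(s['eef_rot']).as_euler('xyz',True),s['width'])
t=shot('top','top4'); sc=shot('scene','scene4')
a=cv2.resize(p['pixels'][50:350,220:420,::-1],(400,600),interpolation=cv2.INTER_CUBIC)
b=cv2.resize(sc['pixels'][130:280,200:400,::-1],(400,300),interpolation=cv2.INTER_CUBIC)
c=cv2.resize(t['pixels'][130:255,240:407,::-1],(400,300),interpolation=cv2.INTER_CUBIC)
cv2.imwrite('pics/m4.png',np.hstack([a,np.vstack([b,c])]))
E
```

```text
8.05 [0.57438807 0.01490591 0.09555608] [ 1.79957967e+02 -1.22231710e-02 -1.77370882e+02] 0.025346417956314857
```

View pics/m4.png

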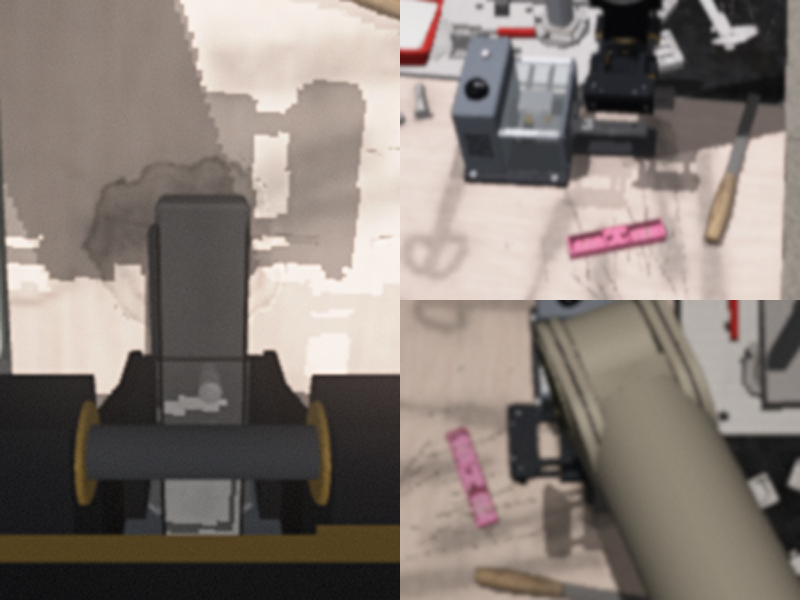

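The left panel (wrist) shows the bar held level, with its rear end at crop (158–249, 200) and one pin at (209,385). Scene and top confirm it is above the rail, clear of the guard.

```bash
python3 - <<'E'
from h import *
p=load('w4'); f=lambda x,y,z: world(p,(220+x/2,50+y/2),z)
a,b=f(159,206,.106),f(249,206,.106); print(a,b,'w',np.linalg.norm(a-b),'mid',(a+b)/2)
a2,b2=f(162,534,.106),f(241,534,.106);print('far',a2,b2,(a2+b2)/2)
print('rear top outer',f(204,197,.106),f(204,206,.106)); print('pin',f(209,383,.116))
s=sensors.read_state(); print(s['ee_pos'],s['time'])
E
```

```text
[0.51973384 0.00132788 0.106     ] [0.51870417 0.02436042 0.106     ] w 0.023055543729867872 mid [0.51921901 0.01284415 0.106     ]
far [0.61946271 0.00467586 0.106     ] [0.61841194 0.02865499 0.106     ] [0.61893733 0.01666543 0.106     ]
rear top outer [0.51692271 0.01273747 0.106     ] [0.51921906 0.01284297 0.106     ]
pin [0.56394991 0.0161576  0.116     ]
[0.57454742 0.01518469 0.09579907] 8.15
```

>>> {"method": "arm_command", "body": {
  "steps": [
    {"rot": [0, 0, 0], "slide": [0, -0.0015, -0.008], "grip": 0.1},
    {"rot": [0, 0, 0], "slide": [0, 0, -0.01], "grip": 0.1},
    {"rot": [0, 0, 0], "slide": [0, 0, -0.01], "grip": 0.1},
    {"rot": [0, 0, 0], "slide": [0, 0, -0.01], "grip": 0.1},
    {"rot": [0, 0, 0], "slide": [0, 0, -0.005], "grip": 0.1},
    {"rot": [0, 0, 0], "slide": [0, 0, -0.003], "grip": 0.1},
    {"rot": [0, 0, 0], "slide": [0, 0, 0], "grip": 0.1},
    {"rot": [0, 0, 0], "slide": [0, 0, 0], "grip": 0.1}
  ]
}}

```text
time: 9.15
ee_pos: [0.5748, 0.0126, 0.0499]
eef_rot: [-0.023, 1.0, 0.0, 0.0]
ft_force: [0.8, 0.1, -2.5]
width: 0.0256
grip_force: 30.0
```

```bash
python3 - <<'E'
from h import *
from scipy.spatial.transform import Rotation as R
s=sensors.read_state(); print(s['time'],s['ee_pos'],R.from_quat(s['eef_rot']).as_euler('xyz',True),s['ft_force'])
E
```

```text
9.15 [0.57482341 0.0125502  0.04986309] [ 1.79995849e+02  2.42268459e-02 -1.77390597e+02] [ 0.77954701  0.14434139 -2.53916922]
```

>>> {"method": "arm_command", "body": {
  "steps": [
    {"rot": [0, 0, 0], "slide": [0, 0.0011, -0.001], "grip": 0.1},
    {"rot": [0, 0, 0], "slide": [0, 0, -0.001], "grip": 0.1},
    {"rot": [0, 0, 0], "slide": [0, 0, -0.001], "grip": 0.1},
    {"rot": [0, 0, 0], "slide": [0, 0, -0.0005], "grip": 0.1},
    {"rot": [0, 0, 0], "slide": [0, 0, -0.0005], "grip": 0.1},
    {"rot": [0, 0, 0], "slide": [0, 0, -0.0005], "grip": 0.1},
    {"rot": [0, 0, 0], "slide": [0, 0, 0], "grip": 0.1},
    {"rot": [0, 0, 0], "slide": [0, 0, 0], "grip": 0.1}
  ]
}}

```text
time: 10.15
ee_pos: [0.5746, 0.0136, 0.0456]
eef_rot: [-0.023, 1.0, -0.0, 0.0]
ft_force: [-4.9, -0.3, 6.0]
width: 0.0257
grip_force: 30.0
```

>>> {"method": "arm_command", "body": {
  "steps": [
    {"rot": [0, 0, 0], "slide": [0, 0, 0], "grip": 0.35},
    {"rot": [0, 0, 0], "slide": [0, 0, 0], "grip": 0.4},
    {"rot": [0, 0, 0], "slide": [0, 0, 0], "grip": 0.5},
    {"rot": [0, 0, 0], "slide": [0, 0, 0], "grip": 0.6},
    {"rot": [0, 0, 0], "slide": [0, 0, 0], "grip": 0.6},
    {"rot": [0, 0, 0], "slide": [0, 0, 0], "grip": 0.6},
    {"rot": [0, 0, 0], "slide": [0, 0, 0], "grip": 0.6},
    {"rot": [0, 0, 0], "slide": [0, 0, 0], "grip": 0.6}
  ]
}}

```text
time: 11.15
ee_pos: [0.5746, 0.0136, 0.0451]
eef_rot: [-0.023, 1.0, 0.0, 0.0]
ft_force: [-0.4, 0.2, 0.2]
width: 0.0522
grip_force: 0.0
```

>>> {"method": "arm_command", "body": {
  "steps": [
    {"rot": [0, 0, 0], "slide": [0, 0, 0.01], "grip": 0.6},
    {"rot": [0, 0, 0], "slide": [0, 0, 0.02], "grip": 0.6},
    {"rot": [0, 0, 0], "slide": [0, 0, 0.02], "grip": 0.6},
    {"rot": [0, 0, 0], "slide": [-0.012, -0.0006, 0.01], "grip": 0.6},
    {"rot": [0, 0, 0], "slide": [-0.012, -0.0006, 0.01], "grip": 0.6},
    {"rot": [0, 0, 0], "slide": [-0.012, -0.0006, 0.01], "grip": 0.6},
    {"rot": [0, 0, 0], "slide": [-0.011, -0.0004, 0.01], "grip": 0.6},
    {"rot": [0, 0, 0], "slide": [0, 0, 0], "grip": 0.6}
  ]
}}

```text
time: 12.15
ee_pos: [0.5272, 0.0111, 0.1359]
eef_rot: [-0.023, 1.0, -0.001, 0.001]
ft_force: [-0.5, 0.3, 0.6]
width: 0.0522
grip_force: 0.0
```

```bash
python3 - <<'E'
from h import *
from scipy.spatial.transform import Rotation as R
for i in range(2): p=shot('wrist','w5')
s=sensors.read_state(); print(s['time'],s['ee_pos'],R.from_quat(s['eef_rot']).as_euler('xyz',True),s['ft_force'])
sc=shot('scene','scene5')
a=cv2.resize(p['pixels'][90:290,220:420,::-1],(600,600),interpolation=cv2.INTER_CUBIC)
b=cv2.resize(sc['pixels'][165:225,280:340,::-1],(200,200),interpolation=cv2.INTER_CUBIC)
cv2.imwrite('pics/m5.png',np.hstack([a,np.vstack([b]+[b*0]*2)]))
E
```

```text
12.25 [0.52760514 0.01113698 0.13505705] [-1.79981178e+02  1.22734259e-02 -1.77405932e+02] [-0.10794541 -0.42082288 -0.35612216]
```

View pics/m5.png

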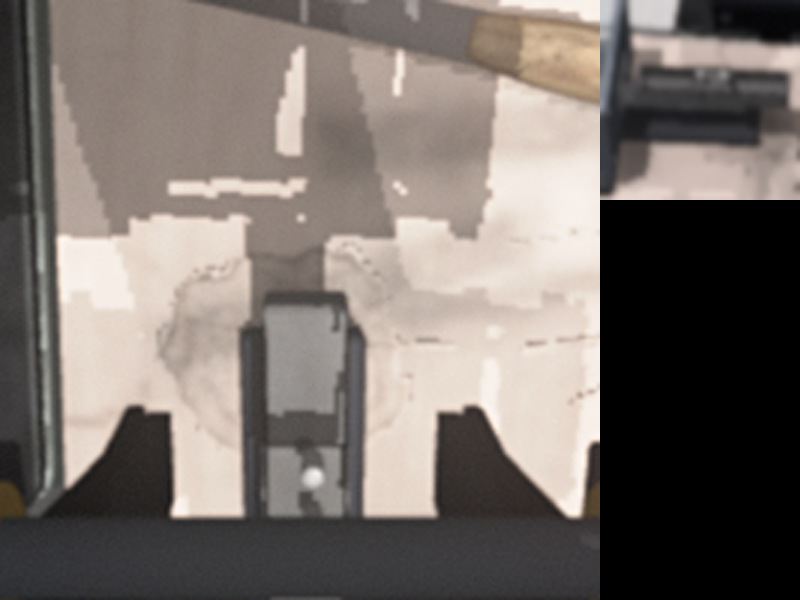

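The bar lies level on the rail, released. Its rear top edge is at crop (265–347, 303), one pin at (312,477), and the bed tongue shows symmetrically beneath (245–362).

```bash
python3 - <<'E'
from h import *
p=load('w5'); f=lambda x,y,z: world(p,(220+x/3,90+y/3),z)
for y in (306,400,510): print((f(265.5,y,.056)+f(347.5,y,.056))[:2]/2, np.linalg.norm(f(265.5,y,.056)-f(347.5,y,.056)))
print('rear',f(306,293,.054),f(306,303,.056),'tongue',f(245,400,.012),f(364,400,.012),(f(245,400,.012)+f(364,400,.012))/2,'pin',f(313,474,.066))
g=cv2.cvtColor(p['pixels'],cv2.COLOR_RGB2GRAY)
E
```

```text
[0.51911246 0.01225071] 0.023215049420621074
[0.54766916 0.01357561] 0.02396509889883029
[0.58352176 0.01523901] 0.024906777438853854
rear [0.51585292 0.01196525 0.054     ] [0.51823687 0.01206856 0.056     ] tongue [ 0.56648334 -0.00664985  0.012     ] [0.56462584 0.03442899 0.012     ] [0.56555459 0.01388957 0.012     ] pin [0.56635284 0.01627295 0.066     ]
```

>>> {"method": "arm_command", "body": {
  "steps": [
    {"rot": [0, 0, 0], "slide": [0.011, 0.0005, 0.016], "grip": 0.6},
    {"rot": [0, 0, 0], "slide": [0.011, 0.0005, 0.016], "grip": 0.6},
    {"rot": [0, 0, 0], "slide": [0.011, 0.0005, 0.016], "grip": 0.6},
    {"rot": [0, 0, 0], "slide": [0.011, 0.0005, 0.016], "grip": 0.6},
    {"rot": [0, 0, 0], "slide": [0.011, 0.0006, 0], "grip": 0.6},
    {"rot": [0, 0, 0], "slide": [0, 0, 0], "grip": 0.6},
    {"rot": [0, 0, 0], "slide": [0, 0, 0], "grip": 0.6},
    {"rot": [0, 0, 0], "slide": [0, 0, 0], "grip": 0.6}
  ]
}}

```text
time: 13.3
ee_pos: [0.5822, 0.014, 0.1986]
eef_rot: [-0.023, 1.0, -0.0, -0.0]
ft_force: [-0.0, 0.1, -0.4]
width: 0.0523
grip_force: 0.0
```

```bash
python3 - <<'E'
from h import *
from scipy.spatial.transform import Rotation as R
for i in range(2): p=shot('wrist','w6')
s=sensors.read_state(); print(s['time'],s['ee_pos'],R.from_quat(s['eef_rot']).as_euler('xyz',True),s['width'])
a=cv2.resize(p['pixels'][140:280,250:390,::-1],(600,600),interpolation=cv2.INTER_CUBIC); cv2.imwrite('pics/w6c.png',a)
E
```

```text
13.4 [0.58237555 0.01391773 0.19894858] [-1.79991324e+02 -1.07225376e-02 -1.77389551e+02] 0.05192368884493427
```

View pics/w6c.png

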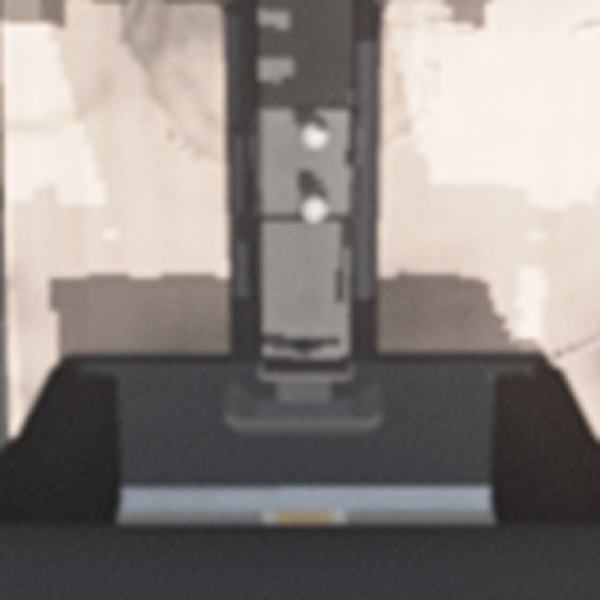

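The wrist view shows the window lips at crop x 225–382 (centre 303.5), the plunger brass at 275–335, and the tongue centred at 304. The bar front spans 261–352 (centre 306.5), so it sits about 0.5 mm left of the axis, inside the 1 mm clearance. Next I'll regrip at the rear end.

>>> {"method": "arm_command", "body": {
  "steps": [
    {"rot": [0, 0, 0], "slide": [-0.0139, -0.0006, -0.02], "grip": 0.6},
    {"rot": [0, 0, 0], "slide": [-0.0139, -0.0007, -0.02], "grip": 0.6},
    {"rot": [0, 0, 0], "slide": [-0.0138, -0.0006, -0.02], "grip": 0.6},
    {"rot": [0, 0, 0], "slide": [-0.0138, -0.0007, -0.02], "grip": 0.6},
    {"rot": [0, 0, 0], "slide": [0, 0, -0.016], "grip": 0.6},
    {"rot": [0, 0, 0], "slide": [0, 0, -0.016], "grip": 0.6},
    {"rot": [0, 0, 0], "slide": [0, 0, -0.016], "grip": 0.6},
    {"rot": [0, 0, 0], "slide": [0, 0, -0.01], "grip": 0.6}
  ]
}}

```text
time: 14.4
ee_pos: [0.5272, 0.0116, 0.0599]
eef_rot: [-0.023, 1.0, 0.0, -0.0]
ft_force: [0.2, 0.2, 0.8]
width: 0.0519
grip_force: 0.0
```

```bash
python3 - <<'E'
from h import *
from scipy.spatial.transform import Rotation as R
p=shot('wrist','w7');s=sensors.read_state(); print(s['time'],s['ee_pos'],R.from_quat(s['eef_rot']).as_euler('xyz',True),s['ft_force'])
E
```

```text
14.45 [0.52657713 0.01152671 0.05902722] [ 1.79959157e+02 -1.12492341e-01 -1.77380507e+02] [-0.75263726  1.31227109 -0.30336116]
```

>>> {"method": "arm_command", "body": {
  "steps": [
    {"rot": [0, 0, 0], "slide": [0, -0.0002, -0.008], "grip": 0.6},
    {"rot": [0, 0, 0], "slide": [0, 0, -0.0075], "grip": 0.6},
    {"rot": [0, 0, 0], "slide": [0, 0, 0], "grip": 0.6},
    {"rot": [0, 0, 0], "slide": [0, 0, 0], "grip": 0.4},
    {"rot": [0, 0, 0], "slide": [0, 0, 0], "grip": 0.1},
    {"rot": [0, 0, 0], "slide": [0, 0, 0], "grip": 0.1},
    {"rot": [0, 0, 0], "slide": [0, 0, 0], "grip": 0.1},
    {"rot": [0, 0, 0], "slide": [0, 0, 0], "grip": 0.1}
  ],
  "newtons": 40
}}

```text
time: 15.45
ee_pos: [0.5273, 0.0112, 0.0457]
eef_rot: [-0.023, 1.0, 0.0, 0.0]
ft_force: [-0.8, 0.0, 1.2]
width: 0.0253
grip_force: 40.0
```

```bash
python3 - <<'E'
from h import *
from scipy.spatial.transform import Rotation as R
s=sensors.read_state(); print(s['time'],s['ee_pos'],R.from_quat(s['eef_rot']).as_euler('xyz',True),s['ft_force'],s['torque'],s['width'])
E
```

```text
15.45 [0.52732173 0.01121935 0.04572762] [ 1.79998816e+02  1.28227228e-02 -1.77386743e+02] [-0.80320864  0.04908716  1.19653422] [ 0.10715316 -0.02114241  0.10079347] 0.02531074614682569
```

>>> {"method": "arm_command", "body": {
  "steps": [
    {"rot": [0, 0, 0], "slide": [0.003, 0.00014, 0], "grip": 0.1},
    {"rot": [0, 0, 0], "slide": [0.003, 0.00014, 0], "grip": 0.1},
    {"rot": [0, 0, 0], "slide": [0.003, 0.00014, 0], "grip": 0.1},
    {"rot": [0, 0, 0], "slide": [0.003, 0.00014, 0], "grip": 0.1},
    {"rot": [0, 0, 0], "slide": [0.003, 0.00014, 0], "grip": 0.1},
    {"rot": [0, 0, 0], "slide": [0.003, 0.00014, 0], "grip": 0.1},
    {"rot": [0, 0, 0], "slide": [0.003, 0.00014, 0], "grip": 0.1},
    {"rot": [0, 0, 0], "slide": [0, 0, 0], "grip": 0.1}
  ]
}}

```text
time: 16.45
ee_pos: [0.5484, 0.0123, 0.0457]
eef_rot: [-0.023, 1.0, 0.0, -0.0]
ft_force: [-1.8, 0.2, 5.0]
width: 0.0256
grip_force: 40.0
```

>>> {"method": "arm_command", "body": {
  "steps": [
    {"rot": [0, 0, 0], "slide": [0.003, 0.00014, 0], "grip": 0.1},
    {"rot": [0, 0, 0], "slide": [0.003, 0.00014, 0], "grip": 0.1},
    {"rot": [0, 0, 0], "slide": [0.003, 0.00014, 0], "grip": 0.1},
    {"rot": [0, 0, 0], "slide": [0.003, 0.00014, 0], "grip": 0.1},
    {"rot": [0, 0, 0], "slide": [0.003, 0.00014, 0], "grip": 0.1},
    {"rot": [0, 0, 0], "slide": [0.003, 0.00014, 0], "grip": 0.1},
    {"rot": [0, 0, 0], "slide": [0.002, 0.0001, 0], "grip": 0.1},
    {"rot": [0, 0, 0], "slide": [0, 0, 0], "grip": 0.1}
  ]
}}

```text
time: 17.45
ee_pos: [0.568, 0.0132, 0.0457]
eef_rot: [-0.023, 1.0, -0.0, -0.0]
ft_force: [-3.8, 0.1, 6.4]
width: 0.0251
grip_force: 40.0
```

>>> {"method": "arm_command", "body": {
  "steps": [
    {"rot": [0, 0, 0], "slide": [0.0015, 7e-05, 0], "grip": 0.1},
    {"rot": [0, 0, 0], "slide": [0.0015, 7e-05, 0], "grip": 0.1},
    {"rot": [0, 0, 0], "slide": [0.0015, 7e-05, 0], "grip": 0.1},
    {"rot": [0, 0, 0], "slide": [0.0015, 7e-05, 0], "grip": 0.1},
    {"rot": [0, 0, 0], "slide": [0.0015, 7e-05, 0], "grip": 0.1},
    {"rot": [0, 0, 0], "slide": [0.001, 5e-05, 0], "grip": 0.1},
    {"rot": [0, 0, 0], "slide": [0, 0, 0], "grip": 0.1},
    {"rot": [0, 0, 0], "slide": [0, 0, 0], "grip": 0.1}
  ]
}}

```text
time: 18.45
ee_pos: [0.5747, 0.0135, 0.0457]
eef_rot: [-0.023, 1.0, -0.0, -0.002]
ft_force: [-14.0, -0.2, 16.6]
width: 0.0257
grip_force: 40.0
```

```bash
python3 - <<'E'
from h import *
p=shot('wrist','w8');s=sensors.read_state(); print(s['time'],s['ee_pos'],s['ft_force'],s['torque'])
sc=shot('scene','scene8')
for X in [(.516,.011,.055),(.523,.011,.055),(.527,.011,.055),(.563,.013,.056)]: print(X,pix(p,X))
a=cv2.resize(p['pixels'][120:320,220:420,::-1],(400,400),interpolation=cv2.INTER_CUBIC)
b=cv2.resize(sc['pixels'][160:220,255:315,::-1],(400,400),interpolation=cv2.INTER_CUBIC)
cv2.imwrite('pics/m8.png',np.hstack([a,b]))
E
```

```text
18.5 [0.57469133 0.01356424 0.04566633] [-14.09905245  -0.47360507  15.96738794] [-0.05831     3.08312774 -0.03563911]
(0.516, 0.011, 0.055) [320.15003558 145.24859311]
(0.523, 0.011, 0.055) [319.54438696 158.76490672]
(0.527, 0.011, 0.055) [319.20514094 166.33588995]
(0.563, 0.013, 0.056) [319.93018534 230.73978221]
```

View pics/m8.png

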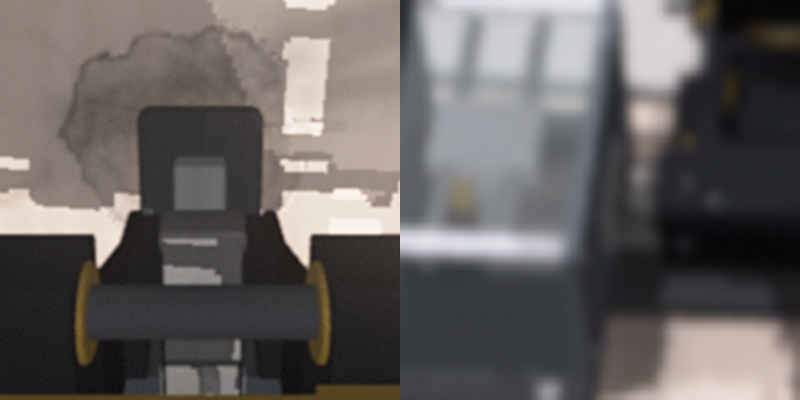

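The wrist view shows the rear end of the bar still between the pads, its top edge at crop y 235 (x≈0.565), so it hasn't slipped. The scene crop shows the bar going in through the window. It sits about 4 mm short, with the tool pitched about 0.2° nose-down, which presses it on the rail. I'll relieve that and push on.

>>> {"method": "arm_command", "body": {
  "steps": [
    {"rot": [0, -0.2, 0], "slide": [0, 0, 0.0004], "grip": 0.1},
    {"rot": [0, -0.1, 0], "slide": [0.001, 5e-05, 0.0002], "grip": 0.1},
    {"rot": [0, 0, 0], "slide": [0.001, 5e-05, 0], "grip": 0.1},
    {"rot": [0, 0, 0], "slide": [0.001, 5e-05, 0], "grip": 0.1},
    {"rot": [0, 0, 0], "slide": [0.001, 5e-05, 0], "grip": 0.1},
    {"rot": [0, 0, 0], "slide": [0, 0, 0], "grip": 0.1},
    {"rot": [0, 0, 0], "slide": [0, 0, 0], "grip": 0.1},
    {"rot": [0, 0, 0], "slide": [0, 0, 0], "grip": 0.1}
  ],
  "newtons": 50
}}

```text
time: 19.55
ee_pos: [0.578, 0.0137, 0.0457]
eef_rot: [-0.023, 1.0, -0.001, -0.0]
ft_force: [-15.3, -0.5, 12.8]
width: 0.0253
grip_force: 50.0
```

```bash
python3 - <<'E'
from h import *
from scipy.spatial.transform import Rotation as R
s=sensors.read_state(); print(s['time'],s['ee_pos'],R.from_quat(s['eef_rot']).as_euler('xyz',True),s['ft_force'],s['torque'],s['width'])
E
```

```text
19.55 [0.57804161 0.01368663 0.04572088] [-1.79942576e+02 -3.47165208e-02 -1.77376483e+02] [-15.30976827  -0.45401867  12.75951444] [-9.45308822e-02  3.18294196e+00  1.17837472e-03] 0.02533123220076209
```

>>> {"method": "arm_command", "body": {
  "steps": [
    {"rot": [0, -0.1, 0], "slide": [0, 0, 0.0005], "grip": 0.1},
    {"rot": [0, 0, 0], "slide": [0.0005, 0, 0], "grip": 0.1},
    {"rot": [0, 0, 0], "slide": [0.0005, 5e-05, 0], "grip": 0.1},
    {"rot": [0, 0, 0], "slide": [0.0005, 0, 0], "grip": 0.1},
    {"rot": [0, 0, 0], "slide": [0.0005, 5e-05, 0], "grip": 0.1},
    {"rot": [0, 0, 0], "slide": [0, 0, 0], "grip": 0.1},
    {"rot": [0, 0, 0], "slide": [0, 0, 0], "grip": 0.1},
    {"rot": [0, 0, 0], "slide": [0, 0, 0], "grip": 0.1}
  ],
  "newtons": 50
}}

```text
time: 20.55
ee_pos: [0.5781, 0.0137, 0.0457]
eef_rot: [-0.023, 1.0, -0.001, -0.001]
ft_force: [-22.7, -1.4, 17.3]
width: 0.0251
grip_force: 50.0
```

```bash
python3 - <<'E'
from h import *
p=shot('wrist','w9');s=sensors.read_state(); print(s['time'],s['ee_pos'],s['ft_force'])
sc=shot('scene','scene9'); so=load('scene5'); s8=load('scene8')
a=cv2.resize(p['pixels'][180:260,280:360,::-1],(400,400),interpolation=cv2.INTER_CUBIC)
def cr(q): return cv2.resize(q['pixels'][175:215,250:290,::-1],(400,300),interpolation=cv2.INTER_CUBIC)[:, :]
cv2.imwrite('pics/m9.png',np.hstack([cv2.resize(a,(400,600)),np.vstack([cr(so),cr(sc)])]))
f=lambda x,y,z: world(p,(280+x/5,180+y/7.5),z)
print('v for z.056 x',[(x,pix(p,(x,.0135,.056))) for x in (.565,.570)],pix(p,(.5514,.0126,.04)))
for t in (so,s8,sc):
    h=cv2.cvtColor(t['pixels'],cv2.COLOR_RGB2HSV)[175:215,250:300]; m=(h[:,:,0]>12)&(h[:,:,0]<32)&(h[:,:,1]>90)
    q=np.argwhere(m); print('brass',len(q),q.mean(0)+[175,250] if len(q) else '')
print([pix(sc,(.6463+.0471*0+d,.0171+d*.047,.048)) for d in(.028,.038)])
E
```

```text
20.6 [0.57811474 0.01367738 0.04568565] [-22.8007212   -1.14760528  17.23185041]
v for z.056 x [(0.565, array([320.69824752, 228.42236135])), (0.57, array([320.28858917, 236.71508937]))] [320.27586009 196.5434128 ]
brass 0 
brass 0 
brass 2 [180.5 296. ]
[array([274.6034292 , 188.01577881]), array([270.67733304, 187.84182007])]
```

View pics/m9.png

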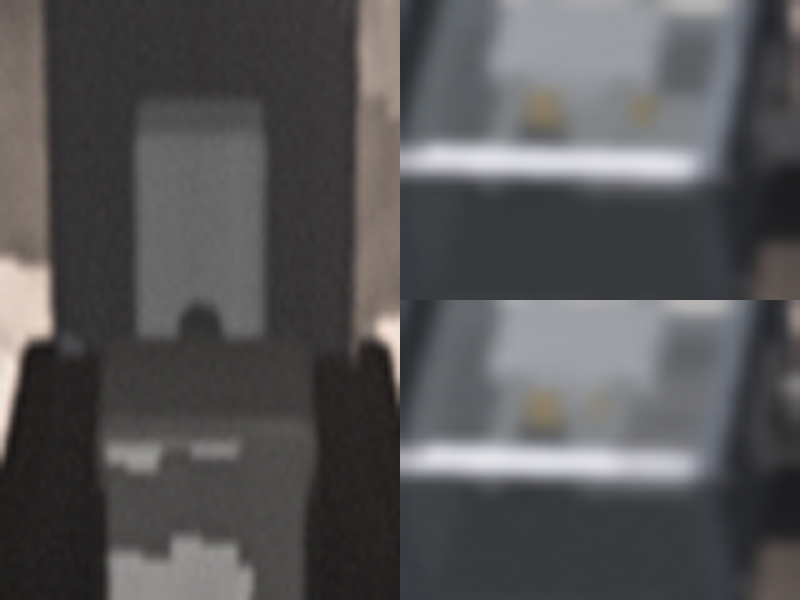

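The scene crops, before above and now below, show the brass disc moved from x 642 to 597, which is 4.5 px. Full travel predicts 3.9 px. The wrist view shows the rear end still in the pads, and the last 2 mm commanded moved the bar only 0.1 mm, with force rising 7 N. The plunger is on its stop, so I'm handing in.

```bash
python3 -c "
from h import *
print(order.close_job()); s=sensors.read_state(); print(s['time'],s['ee_pos'],s['ft_force'],s['grip_force'])"
```

```text
the job is handed in; nothing more can be done
None
the job is handed in; nothing more can be done
```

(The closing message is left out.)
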